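# Gauge the new slide key and stow the keys dust-free

### The job

First check the new brass slide key on the bench length gauge: lay it lengthwise between the jaws and slide the moving jaw shut until it presses the key firmly against the fixed jaw for a moment; then slide the jaw well open again and take the key off. Then push every slide key on the bench, brass and steel, completely through the orange self-closing flap into the dust box, so that the flap falls shut behind them, and set the cover on the blue rinse pot so that it sits seated and level. Leave the other things on the bench where they are.

Things in the scene. Friction and masses are not known exactly. Their poses are not given: they have to be found in the camera images.
- dust_box: grey box, fixed, clear roof, orange flap in its mouth, which faces the robot. Origin: at table level under the middle of the mouth's sill (yellow line); x points into the box, z up. In and before the mouth a flat feed ledge, top 88 mm above table, x from -70 to +20 mm, 140 mm wide. Behind it, 24 mm lower, a slippery slide (130 mm wide) falls to 4 mm above table at the rear wall, x = 300 mm.
- mouth (a point): middle of the sill, on the feed ledge, 88 mm above table. Lintel and roof start at dust_box x = 37 mm, 140 to 148 mm above table (the box's top); before that only low side cheeks (112 mm above table, from x = 12 mm) flank the mouth, so upright fingers can go in as far as x = 35 mm. A key whose rear end is pushed past x = 20 mm drops off the ledge and slides away; four fit.
- flap (a joint): orange flap, 122 mm wide, 49 mm long, hinged under the lintel at dust_box x = 34 mm, 138 mm above table; shut (0 rad) it slants down and outward to x = 14 mm, 5 mm above the ledge. It swings inward and up, to 1.95 rad; a light spring (under 1 N at its edge) shuts it. A key lying under it holds it at about 1.3 rad.
- gauge: bench length gauge, fixed. Origin: face of the fixed jaw at table level; x points along the bed from the fixed jaw to the moving jaw, z up. Bed 46 mm wide, top 10 mm above table, x from -30 to 200 mm; fixed jaw rises to 40 mm.
- gauge_jaw (a joint): moving jaw of the gauge; value = gap between the jaw faces in m (0 shut to 0.125 open), begins 0.095 to 0.12. Slides freely with about 1 N friction and stays where it is left. Jaw face 40 mm wide, top 36 mm above table; the low carriage behind it (top 25 mm above table) carries the red grip.
- jaw_grip (a point): grip point on the moving jaw's red post, an upright cylinder 16 mm across, from 25 to 55 mm above table; this point is on its axis, 48 mm above table, 42 mm behind the moving jaw's face (gauge x = gap + 42 mm).
- pot: blue rinse pot, fixed, open, round, 100 mm outside, 88 mm inside, rim 50 mm above table. Origin: centre of its underside, z up.
- cover: aluminium pot cover with black knob: plug 82 mm across and 6 mm deep below a disc 104 mm across and 5 mm thick, upright knob 22 mm across from 11 to 39 mm above the origin; 120 g. Origin: centre of the plug's underside; z up. Seated on the pot, the disc lies on the rim and the origin is 44 mm above the pot's origin.
- brass_key: slide key: solid brass bar, 60 mm long, 22 mm wide, 18 mm high, about 200 g, square ends, both ends alike, two dark screw holes and a dark band on top. Origin: centre of its underside; x along its length, y across, z up.
- steel_key1: slide key: solid steel bar, 60 mm long, 22 mm wide, 18 mm high, about 180 g, square ends, both ends alike, two dark screw holes and a dark band on top. Origin: centre of its underside; x along its length, y across, z up. May be absent.
- steel_key2: slide key: solid steel bar, 60 mm long, 22 mm wide, 18 mm high, about 180 g, square ends, both ends alike, two dark screw holes and a dark band on top. Origin: centre of its underside; x along its length, y across, z up. May be absent.
- steel_key3: slide key: solid steel bar, 60 mm long, 22 mm wide, 18 mm high, about 180 g, square ends, both ends alike, two dark screw holes and a dark band on top. Origin: centre of its underside; x along its length, y across, z up. May be absent.
- screwdriver: bystander: blue-handled screwdriver, lying. Origin: centre of its underside or its middle.
- oil_bottle: bystander: small green glass oil bottle, 36 mm across, 85 mm high, standing. Origin: centre of its underside or its middle.
- tape_roll: bystander: blue tape roll, 90 mm across, 25 mm high. Origin: centre of its underside or its middle.
- punch: bystander: dark steel pin punch, 12 mm thick, 90 mm long, lying. Origin: centre of its underside or its middle.
- file_card: bystander: small wooden file brush, 60 x 35 x 17 mm, lying. Origin: centre of its underside or its middle.
- grease_tin: bystander: red grease tin, 60 mm across, 40 mm high. Origin: centre of its underside or its middle.
Things that resemble listed ones, but are neither listed nor needed, are in the scene too. Several things have the shape of the brass_key; the one meant has the colours described above.

How it is judged:
On the way, in this order (a step that is already met when the one before it is completed fails the run):
1. the gauge's moving jaw presses the brass key, lying lengthwise, against the fixed jaw (over 2 N) (contact force between gauge_jaw and brass_key above 2 N and value of joint gauge_jaw between 0.057 and 0.063 m and x of brass_key in the frame of gauge between 0.026 and 0.034 m and y of brass_key in the frame of gauge between -0.015 and 0.015 m and angle between the x axis of brass_key and the x axis of gauge, either way round below 0.1 rad), for 0.2 s.
2. the jaw is open again and the brass key is off the gauge (value of joint gauge_jaw above 0.075 m and distance between brass_key and gauge above 0.12 m), for 0.1 s.
3. the flap is held open by the brass key going through it (value of joint flap above 0.5 rad and x of brass_key in the frame of dust_box between -0.03 and 0.08 m and y of brass_key in the frame of dust_box between -0.06 and 0.06 m and height (world z) of brass_key below 0.12 m), for 0.1 s.
At the end, for the whole second after the job is handed in: every key at rest in the box (origin 45 to 300 mm behind the sill, between its walls, below 75 mm), flap under 0.08 rad, gauge jaw open over 75 mm, cover on the pot: centred within 6 mm, origin 41 to 46.5 mm above the pot's, tilt under 0.04 rad, at rest (x of brass_key in the frame of dust_box between 0.045 and 0.3 m and y of brass_key in the frame of dust_box between -0.066 and 0.066 m and height (world z) of each of brass_key, steel_key1, steel_key2, steel_key3 below 0.075 m and linear speed of each of brass_key, steel_key1, steel_key2, steel_key3, cover below 0.03 m/s and x of steel_key1 in the frame of dust_box between 0.045 and 0.3 m and y of steel_key1 in the frame of dust_box between -0.066 and 0.066 m and x of steel_key2 in the frame of dust_box between 0.045 and 0.3 m and y of steel_key2 in the frame of dust_box between -0.066 and 0.066 m and x of steel_key3 in the frame of dust_box between 0.045 and 0.3 m and y of steel_key3 in the frame of dust_box between -0.066 and 0.066 m and value of joint flap below 0.08 rad and value of joint gauge_jaw above 0.075 m and horizontal distance between cover and pot below 0.006 m and z of cover in the frame of pot between 0.041 and 0.0465 m and angle between cover's own z axis and vertical below 0.04 rad); the robot touches nothing.
It fails at once if one of the other things on the bench is knocked more than 5 cm away (distance of any of screwdriver, oil_bottle, tape_roll, punch, file_card, grease_tin from where it was at the start of the episode above 0.05 m).
Of steel_key1, steel_key2, steel_key3 only 2 to 3 are there at a start; the rules pass over those that are not, and their reading is None.
At some moment in a run one of brass_key, steel_key1, steel_key2, steel_key3, cover may be knocked a few centimetres aside while the robot is not near it.
Once in a run the grip may slacken for a moment while it holds something.
It also fails if it takes over 210 s, if anything falls off the work surface, if the arm or the gripper's body presses on something with over 40 N, if the wrist force passes 120 N, or if a joint passes its speed limit or range.

### The arm

A 7-joint arm with a two-finger parallel gripper is mounted at the origin on the work surface. World frame = base frame: x ahead of the robot, y to its left, z up, the work surface at z = 0. Lengths are in m, angles in rad, forces in N, time in s.
With the tool pointing down it reaches from about 0.375 to 0.925 m from the base axis. Payload 3.1 kg.
Tool frame: the origin (TCP) lies between the finger pads; the fingertips stand 19 mm ahead of it and the grasp point (between the pads) is the TCP; z points along the fingers, y is the direction in which the jaws open and shut (so a half turn about z gives the same grasp; the last joint's range is limited). The gripper opens to 85 mm and grips with 20 to 120 N. Pads are 22 mm wide; open, the fingers measure 114 mm over their backs; the gripper's body (76 mm by 85 mm) begins 54 mm behind the grasp point. The pads swing forward as they close: fully open they stand 13 mm farther back than shut.
Start: joints at [-1.345, 0.383, 0.044, 1.598, -0.018, 1.161, -0.05], TCP at [0.207, 0.616, 0.25] pointing down, gripper open.
Joint ranges: [-2.61, 2.61], [-0.41, 2.15], [-1.48, 1.57], [0, 2.5], [-1.57, 4.71], [0.05, 1.97], [-2.85, 2.85]. Speed limits (rad/s): [2.79, 2.79, 3.14, 3.14, 3.14, 3.14, 3.14].

### API

Orientations are given as a unit quaternion [x, y, z, w].
In Python, from bench import move_ptp, movel, move_j, move_gripper, pause, inverse_kinematics, read_camera, camera_params, MotionError, sign_off, look_for, tip_of, read_time_s, read_qpos, read_joint_vel, read_effort, read_eef_pos, read_tcp_rot, read_ft_force, read_ft_torque, read_finger_gap gives the robot as it stands. Calls block until the motion is done:
- move_ptp(position, orientation): joint-space move of the TCP to a pose.
- movel(position, orientation=None, speed=0.15): straight line of the TCP; orientation=None keeps the orientation; speed is the mean speed in m/s.
- move_j(angles): joint-space move.
- move_gripper(opening, effort=None): finger opening in m; effort is the grip in N (None keeps the last); returns when the fingers have stopped.
- pause(seconds).
- inverse_kinematics(position, orientation): joint angles nearest the present ones, or None.
- read_camera(name): name is "side" or "top" or "wrist"; returns the picture (480x640x3 uint8, red, green, blue); there is no depth.
- camera_params(name): a dict with "K" (3x3 intrinsics, pixels), "camera_from_world" (4x4, takes a point from world to camera coordinates). Camera axes: x right, y down, z forward; pixel columns grow to the right and rows downward; lengths in m; the calibration is good to about 2 mm. A picture is of the moment at which its call begins: read the wrist's pose just before it. camera_params takes no time and is no camera call; for the wrist camera it gives the pose at the moment of the call.
A pose or a line that the arm cannot do raises MotionError and nothing moves.
- sign_off(): hands the job in, once; it reports no verdict.
Trained networks look in the newest picture that a camera, given by its name, has taken for a name from the list of things; names that differ only in an ending like _2 or _b are one class to them, and where a whole thing is asked for, a point or a joint stands for the part that bears it (a point fixed in the world has none). Each returns a list of dicts, best first, with "confidence" (0 to 1); they miss things now and then, are a little off and sometimes report something else, mostly with a low value. They report only what shows in the picture. A call takes as long as a camera call. They do not tell look-alikes from the thing itself.
- look_for(camera, name): "at" ([column, row] in pixels, amid what is visible of it).
- tip_of(camera, name): "at" ([column, row] in pixels: a listed point, or the origin of a listed thing).
Readings, each from a call of its own:
- read_time_s(): time.
- read_qpos(): joint angles.
- read_joint_vel(): joint speeds.
- read_effort(): joint torques, N m.
- read_eef_pos(): TCP position.
- read_tcp_rot(): TCP orientation.
- read_ft_force(): force on the tool from outside, world axes, zero at the start.
- read_ft_torque(): the same for the moment, N m.
- read_finger_gap(): finger opening in m.
Only numpy, scipy, OpenCV 4.12 (cv2) and the standard library are available. Lean on these libraries where they do the work, as an engineer would, in place of code of your own. Each camera call takes 0.05 s, during which the arm holds its last target. There are 200 camera calls.

## Working session

There is one attempt and no reset: what is moved stays moved. The work goes in short steps, each a Python script; the robot and the scene stay as the last script left them, time stands still between calls to the robot, and variables do not carry over. Pictures are saved under pics/ and viewed, about 12 in all and at most 16, crops included, and the job is handed in when it is done.

```bash
ls; mkdir -p pics; python3 - <<'E'
from bench import *
import cv2,numpy as np
for c in ["top","side"]:
    im=read_camera(c); cv2.imwrite(f"pics/{c}0.png",im[:,:,::-1])
    p=camera_params(c); print(c,np.round(p["K"],1).tolist(),np.round(p["camera_from_world"],3).tolist())
    for n in ["dust_box","mouth","gauge","gauge_jaw","jaw_grip","pot","cover","brass_key","steel_key1","flap"]:
        print(n,[(np.round(d["at"]).astype(int).tolist(),round(d["confidence"],2)) for d in tip_of(c,n)])
print(read_time_s(),read_tcp_rot(),read_finger_gap())
E
```

```text
pics
top [[508.4, 0.0, 319.2], [0.0, 508.4, 241.6], [0.0, 0.0, 1.0]] [[-0.023, -1.0, 0.019, 0.009], [-0.996, 0.021, -0.091, 0.542], [0.091, -0.021, -0.996, 1.301], [0.0, 0.0, 0.0, 1.0]]
dust_box [([312, 216], 0.66), ([339, 284], 0.44)]
mouth [([314, 211], 0.95)]
gauge [([160, 267], 0.89)]Traceback (most recent call last):
  File "<stdin>", line 7, in <module>
ValueError: it knows: brass_key, cover, dust_box, file_card, gauge, grease_tin, jaw_grip, mouth, oil_bottle, pot, punch, screwdriver, steel_key, tape_roll
```

```bash
cat > h.py <<'E'
from bench import *
import cv2,numpy as np
from scipy.spatial.transform import Rotation as R
def ray(cam,px,z,p=None):
    p=p or camera_params(cam); K=np.array(p["K"]);T=np.array(p["camera_from_world"])
    d=T[:3,:3].T@np.linalg.inv(K)@np.array([px[0],px[1],1.]); o=-T[:3,:3].T@T[:3,3]
    return o+d*(z-o[2])/d[2]
def proj(cam,X,p=None):
    p=p or camera_params(cam); K=np.array(p["K"]);T=np.array(p["camera_from_world"])
    c=T[:3,:3]@np.array(X)+T[:3,3]; u=K@c; return u[:2]/u[2]
def down(yaw):
    "tool pointing down, jaws open along world direction yaw (mod pi)"
    y=np.array([np.cos(yaw),np.sin(yaw),0]); z=np.array([0,0,-1.]); x=np.cross(y,z)
    return R.from_matrix(np.c_[x,y,z]).as_quat()
def snap(cam,name=None):
    im=read_camera(cam)
    if name: cv2.imwrite(f"pics/{name}.png",im[:,:,::-1])
    return im
E
python3 - <<'E'
from h import *
Z=dict(dust_box=0,mouth=.088,gauge=0,jaw_grip=.048,pot=0,cover=0,brass_key=0,steel_key=0,file_card=0,oil_bottle=0,tape_roll=0,grease_tin=0,punch=0,screwdriver=0)
for c in ["top","side"]:
    snap(c,c+"0"); print(c)
    for n in Z:
        print(n,[(np.round(d["at"]).astype(int).tolist(),round(d["confidence"],2),ray(c,d["at"],Z[n])[:2].round(3).tolist()) for d in tip_of(c,n)])
print(read_time_s(),read_tcp_rot(),read_finger_gap())
E
```

```text
top
dust_box [([315, 218], 0.87, [0.606, 0.006])]
mouth [([315, 213], 0.95, [0.609, 0.007]), ([263, 283], 0.49, [0.437, 0.139])]
gauge [([163, 268], 0.88, [0.482, 0.408])]
jaw_grip [([210, 297], 0.72, [0.406, 0.276])]
pot [([429, 218], 0.78, [0.601, -0.299])]
cover [([439, 274], 0.77, [0.45, -0.32])]
brass_key [([263, 286], 0.7, [0.431, 0.146]), ([222, 338], 0.61, [0.298, 0.254])]
steel_key [([380, 272], 0.73, [0.461, -0.164]), ([338, 286], 0.61, [0.426, -0.049]), ([304, 282], 0.52, [0.437, 0.04])]
file_card [([389, 233], 0.77, [0.563, -0.189])]
oil_bottle [([211, 181], 0.62, [0.714, 0.283]), ([405, 158], 0.3, [0.765, -0.24])]
tape_roll [([402, 157], 0.55, [0.769, -0.234])]
grease_tin [([458, 197], 0.69, [0.657, -0.38]), ([338, 284], 0.62, [0.43, -0.05])]
punch [([277, 225], 0.54, [0.591, 0.108]), ([211, 295], 0.45, [0.41, 0.283])]
screwdriver [([256, 172], 0.63, [0.737, 0.16])]
side
dust_box [([291, 256], 0.65, [0.616, 0.007]), ([350, 305], 0.64, [0.439, 0.039]), ([201, 278], 0.2, [0.742, 0.164])]
mouth [([289, 233], 0.59, [0.613, 0.009])]
gauge [([211, 452], 0.95, [0.479, 0.422])]

[... 221 characters left out ...]
46], 0.65, [0.436, 0.151]), ([301, 168], 0.61, [0.766, -0.241])]
steel_key [([392, 241], 0.87, [0.448, -0.161]), ([374, 277], 0.83, [0.432, -0.049]), ([348, 304], 0.72, [0.442, 0.039]), ([263, 292], 0.23, [0.609, 0.116])]
file_card [([357, 217], 0.92, [0.556, -0.179]), ([391, 245], 0.3, [0.445, -0.151])]
oil_bottle [([170, 325], 0.63, [0.715, 0.284])]
tape_roll [([298, 170], 0.88, [0.768, -0.231])]
grease_tin [([365, 152], 0.64, [0.659, -0.39]), ([212, 448], 0.56, [0.483, 0.417])]
punch [([264, 292], 0.68, [0.606, 0.116])]
screwdriver [([204, 278], 0.8, [0.737, 0.16]), ([267, 293], 0.55, [0.601, 0.114])]
1.7 [ 1.61156717e-01  9.86928828e-01  1.75216568e-05 -1.47175977e-05] 0.0858710510146647
```

View pics/top0.png

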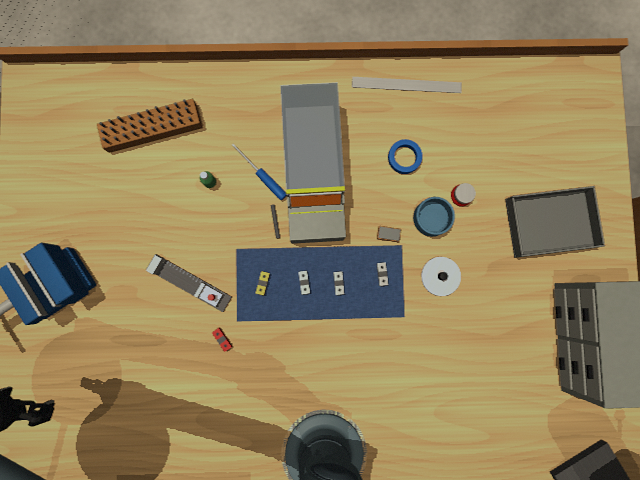

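View pics/side0.png

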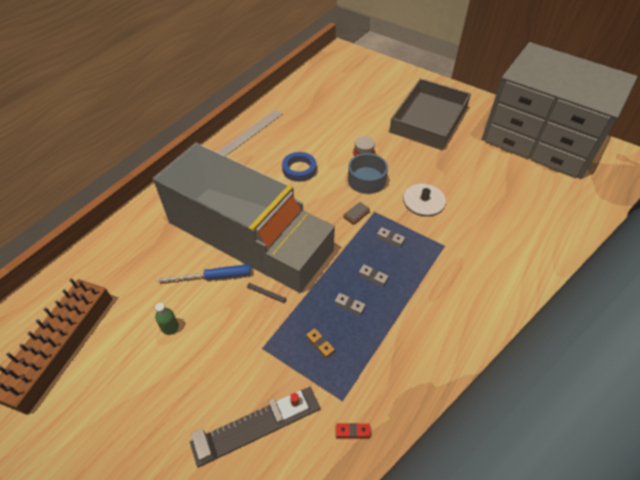

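Candidates for the brass key are the yellow bar on the mat at top (263,283), the red look-alike at (222,339), and the steel keys at (304,282), (338,283) and (382,274). I choose the yellow one and check it with close wrist views.

```bash
cat >> h.py <<'E'
def best(yaw,pos):
    "of the two half-turn equivalents take the one nearest the present joints"
    q=read_qpos(); c=[]
    for y in (yaw,yaw+np.pi):
        s=inverse_kinematics(list(pos),list(down(y)))
        if s is not None: c.append((abs(np.array(s)-q).max(),y))
    return down(min(c)[1])
E
python3 - <<'E'
from h import *
P=dict(brass=(.42,.14),gauge=(.45,.34),steel=(.43,-.06),mouth=(.58,.01),pot=(.59,-.29),cover=(.45,-.31))
ims=[]
import pickle; V={}
for n,(x,y) in P.items():
    pos=[x,y,.27]; move_ptp(pos,list(best(np.pi/2,pos))); pause(.2)
    p=camera_params("wrist"); im=read_camera("wrist"); V[n]=(p,im); ims.append(cv2.resize(im,(400,300),interpolation=cv2.INTER_AREA))
    for k in ["mouth","gauge","jaw_grip","pot","cover","brass_key","steel_key"]:
        if k[:4] in n or n in k or (n=="gauge" and k=="jaw_grip"):
            z=dict(mouth=.088,jaw_grip=.048).get(k,0)
            print(n,k,[(np.round(d["at"]).tolist(),round(d["confidence"],2),ray("wrist",d["at"],z,p)[:2].round(4).tolist()) for d in tip_of("wrist",k)])
pickle.dump(V,open("v.pkl","wb"))
for i in range(0,6,2): pass
g=np.vstack([np.hstack(ims[0:2]),np.hstack(ims[2:4])]);cv2.imwrite("pics/w1.png",g[:,:,::-1])
g=np.hstack(ims[4:6]);cv2.imwrite("pics/w2.png",g[:,:,::-1])
print(read_time_s())
E
```

```text
brass brass_key [([331.0, 210.0], 0.85, [0.4379, 0.1514]), ([460.0, 42.0], 0.79, [0.293, 0.2584]), ([491.0, 185.0], 0.41, [0.4139, 0.2974])]
gauge gauge [([402.0, 225.0], 0.55, [0.4838, 0.4141])]
gauge jaw_grip [([242.0, 143.0], 0.83, [0.4044, 0.2761])]
steel steel_key [([211.0, 211.0], 0.74, [0.4494, -0.1611]), ([334.0, 192.0], 0.68, [0.4314, -0.0456]), ([429.0, 198.0], 0.61, [0.437, 0.0421])]
mouth mouth [([321.0, 255.0], 0.69, [0.6119, 0.0097]), ([116.0, 42.0], 0.19, [0.4645, -0.1241])]
pot pot []
cover cover [([312.0, 178.0], 0.71, [0.4393, -0.3168])]
10.225
```

View pics/w1.png

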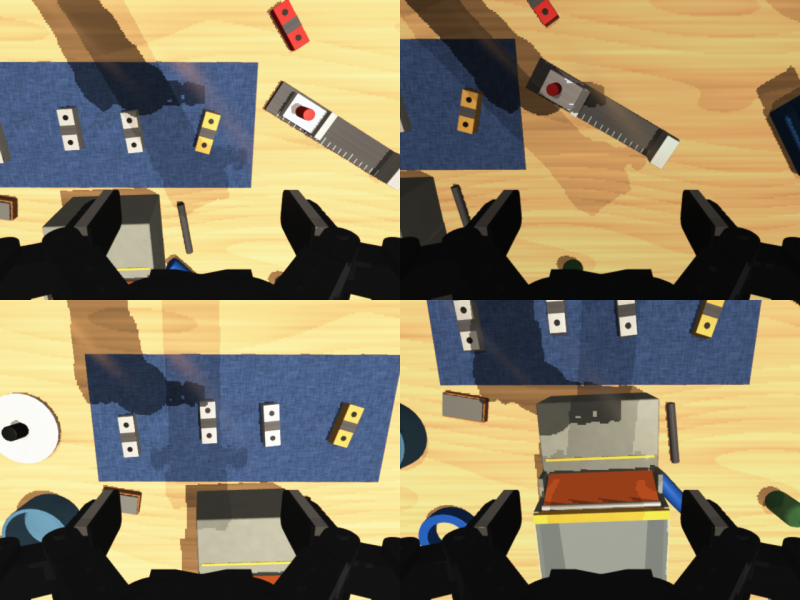

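View pics/w2.png

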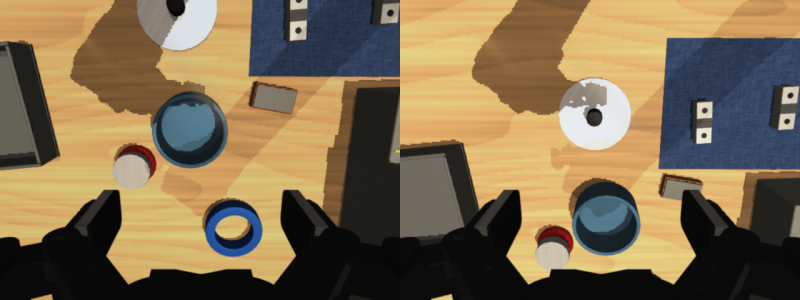

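```bash
cat > keys.py <<'E'
from h import *
def keys_in(im,p,zt=.018):
    "bars on the blue mat: hue-blue negated, blobs of key size -> centre, long-axis angle, mean hsv (sides included: plane at mid z)"
    hsv=cv2.cvtColor(im,cv2.COLOR_RGB2HSV)
    blue=cv2.inRange(hsv,(100,60,10),(130,255,255))
    mat=cv2.morphologyEx(blue,cv2.MORPH_CLOSE,np.ones((45,45)))
    m=cv2.erode(mat,np.ones((3,3)))&~blue
    m=cv2.morphologyEx(m,cv2.MORPH_CLOSE,np.ones((5,5))); m=cv2.morphologyEx(m,cv2.MORPH_OPEN,np.ones((7,7)))
    out=[]
    for c in cv2.findContours(m,cv2.RETR_EXTERNAL,cv2.CHAIN_APPROX_NONE)[0]:
        if cv2.contourArea(c)<500: continue
        w=np.array([ray("w",q[0],zt,p)[:2] for q in c],np.float32)
        (cx,cy),(a,b),t=cv2.minAreaRect(w*1000)
        if a<b: a,b,t=b,a,t+90
        if not(50<a<80 and 15<b<40): continue
        mm=np.zeros_like(m);cv2.drawContours(mm,[c],-1,255,-1)
        out.append((round(cx/1000,4),round(cy/1000,4),round(np.deg2rad(t)%np.pi,3),round(a),round(b),np.round(cv2.mean(hsv,mm)[:3]).tolist()))
    return out
E
python3 - <<'E'
from keys import *
import pickle
V=pickle.load(open("v.pkl","rb"))
for n in ("brass","steel","gauge"): print(n,*keys_in(V[n][1],V[n][0]),sep="\n  ")
# sill line
p,im=V["mouth"]; hsv=cv2.cvtColor(im,cv2.COLOR_RGB2HSV); m=cv2.inRange(hsv,(22,120,110),(35,255,255)); m[:235]=0;m[265:]=0;m[:,:225]=0;m[:,425:]=0
ys,xs=np.nonzero(m); W=np.array([ray("w",(x,y),.088,p)[:2] for x,y in zip(xs,ys)]); k=np.polyfit(W[:,1],W[:,0],1)
print("sill",len(xs),"x=%.4f*y+%.4f"%tuple(k),W[:,1].min(),W[:,1].max(),"mid",W.mean(0))
# pot rim / cover circles
for n,z in (("pot",.05),("cover",.011)):
    p,im=V["cover"]; hsv=cv2.cvtColor(im,cv2.COLOR_RGB2HSV)
    at=[d["at"] for d in look_for("wrist",n)] if 0 else None
def mark(im,p,pts):
    for a in pts:
        for s,e in zip(a,a[1:]+a[:1]): cv2.line(im,tuple(int(v*8) for v in proj("w",s,p)),tuple(int(v*8) for v in proj("w",e,p)),(255,0,255),1,cv2.LINE_AA,3)
O=np.array([.482,.413]);g=np.array([.4048,.2757]);gap=np.linalg.norm(O-g)-.042;ux=(g-O)/np.linalg.norm(g-O);uy=np.array([-ux[1],ux[0]])
f=lambda x,y,z:[*(O+ux*x+uy*y),z]
p,im=V["gauge"]; im=im.copy()
mark(im,p,[[f(-.03,-.023,.01),f(.2,-.023,.01),f(.2,.023,.01),f(-.03,.023,.01)],[f(0,-.02,.04),f(0,.02,.04)],[f(gap,-.02,.036),f(gap,.02,.036)],[f(gap+.042,0,.055),f(gap+.042,0,.025)]])
A=im[60:300,190:470]
p,im=V["cover"];im=im.copy()
ci=lambda c,r,z:[[c[0]+r*np.cos(t),c[1]+r*np.sin(t),z] for t in np.linspace(0,6.2,40)]
mark(im,p,[ci((.4393,-.3168),.052,.011),ci((.60,-.299),.05,.05),ci((.60,-.299),.044,.05)])
B=im[100:420,200:440]
B=cv2.resize(B,None,fx=1.75,fy=1.75); A=cv2.resize(A,None,fx=1.357,fy=1.357)
h=max(len(A),len(B)); pad=lambda I:cv2.copyMakeBorder(I,0,h-len(I),0,0,cv2.BORDER_CONSTANT)
cv2.imwrite("pics/fit.png",np.hstack([pad(A),pad(B)])[:,:,::-1]); print(gap,ux)
E
```

```text
brass
  (0.4352, 0.1513, np.float64(2.869), 64, 24, [26.0, 109.0, 191.0])
  (0.4347, 0.0449, np.float64(0.108), 63, 27, [24.0, 31.0, 162.0])
  (0.4311, -0.0434, np.float64(0.062), 62, 30, [24.0, 31.0, 164.0])
  (0.3618, 0.1322, np.float64(0.573), 60, 26, [133.0, 41.0, 114.0])
steel
  (0.4518, -0.1604, np.float64(0.082), 63, 27, [24.0, 27.0, 179.0])
  (0.4355, 0.1466, np.float64(2.872), 61, 32, [24.0, 123.0, 167.0])
  (0.4351, 0.0411, np.float64(0.115), 63, 26, [36.0, 18.0, 189.0])
  (0.4309, -0.0476, np.float64(0.061), 64, 23, [28.0, 25.0, 181.0])
gauge
  (0.4359, 0.1551, np.float64(2.87), 64, 29, [20.0, 140.0, 130.0])
  (0.3606, 0.2056, np.float64(0.762), 60, 18, [82.0, 38.0, 38.0])
sill 791 x=-0.0369*y+0.6103 -0.05691489591450995 0.07369388304028267 mid [0.61001121 0.00824147]
0.1155154913016494 [-0.49011052 -0.8716603 ]
```

View pics/fit.png

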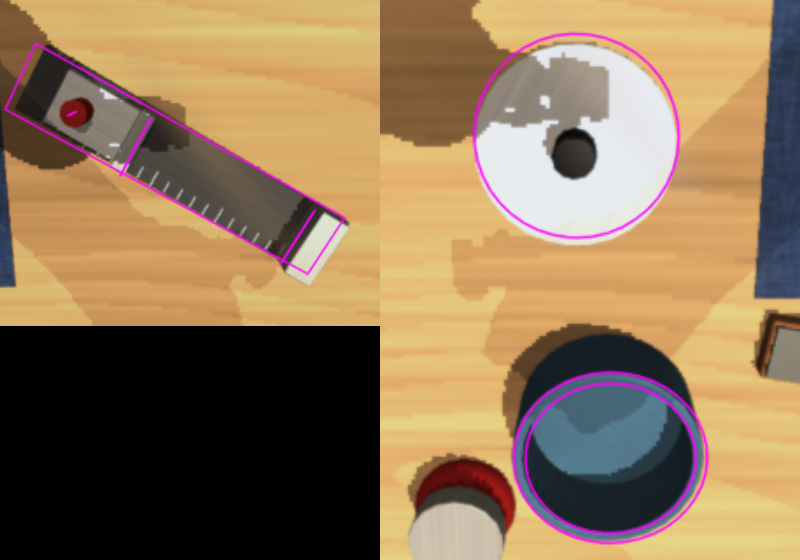

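The close view shows the yellow bar as brass with dark holes and band. The model overlay matches the pot at (0.600, -0.299) and the gauge. The cover sits about 4 mm further out, at (0.443, -0.317). Next I grasp the brass key and lay it on the gauge.

```bash
cat > g.py <<'E'
from keys import *
GO=np.array([.482,.413]);GU=np.array([-.4901,-.8717]);GV=np.array([.8717,-.4901]);GY=np.arctan2(GU[1],GU[0])
BO=np.array([.6105,.0085]);BY=.037;BU=np.array([np.cos(BY),np.sin(BY)]);BV=np.array([-BU[1],BU[0]])
G=lambda x,y=0:GO+GU*x+GV*y
B=lambda x,y=0:BO+BU*x+BV*y
def to(xy,z,q,speed=.15): movel([float(xy[0]),float(xy[1]),float(z)],list(map(float,q)),speed=speed)
def over(xy,yaw,z=.22):
    pos=[float(xy[0]),float(xy[1]),z]; cur=read_eef_pos()
    if cur[2]<.2: to(cur[:2],.22,read_tcp_rot(),.25)
    q=best(yaw,pos); move_ptp(pos,list(q)); return q
def find(xy,brass=False):
    "hover near xy and return the nearest key on the mat"
    over((xy[0]-.03,xy[1]),np.pi/2,.27); pause(.2); p=camera_params("wrist")
    ks=[k for k in keys_in(read_camera("wrist"),p) if (k[5][1]>80)==brass and k[5][0]<60 and (brass or k[5][2]>120)]
    print("keys",ks); return min(ks,key=lambda k:np.hypot(k[0]-xy[0],k[1]-xy[1]))
def grasp(xy,ang,zb=0.,op=.05):
    q=over(xy,ang+np.pi/2); move_gripper(op); to(xy,zb+.05,q,.2); to(xy,zb+.024,q,.06)
    move_gripper(0.,60); g=read_finger_gap(); to(xy,.22,q,.15); g2=read_finger_gap(); print("gap",g,g2,"F",read_ft_force().round(2) if hasattr(read_ft_force(),'round') else read_ft_force()); return g2
E
python3 - <<'E'
from g import *
k=find((.4355,.151),True); g=grasp(k[:2],k[2])
if g>.015:
    xy=G(.042); q=over(xy,GY+np.pi/2); print("gap",read_finger_gap())
    to(xy,.06,q,.12); to(xy,.0355,q,.04); print("gap",read_finger_gap(),read_ft_force())
    move_gripper(.045); to(xy,.22,q,.15)
    over(G(.08),np.pi/2,.27); pause(.2); snap("wrist","g1")
print(read_time_s())
E
```

```text
keys [(0.4352, 0.1513, np.float64(2.871), 64, 24, [25.0, 116.0, 184.0])]
gap 0.019981688549964002 0.020135445471289745 F [ 0.45  0.33 -2.16]
gap 0.02029207720229528
gap 0.01971890839135834 [-0.40690107 -0.46477613 -2.55952437]
22.5833
```

View pics/g1.png

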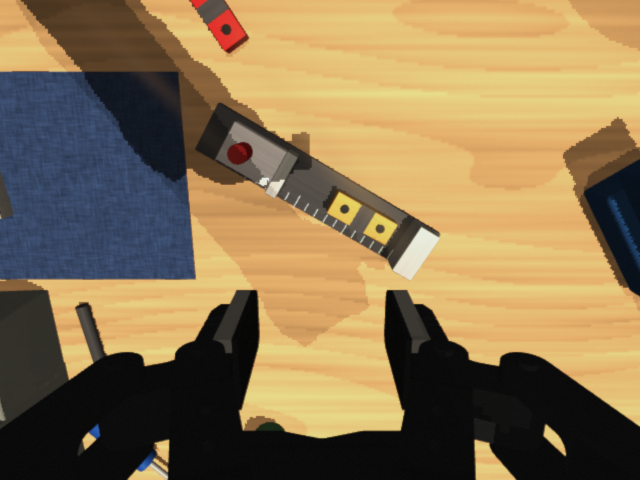

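The key lies lengthwise on the bed, with its holes at (344,209) and (380,229) between the jaws. Next I grip the post at (238,153) and shut the jaw.

```bash
python3 - <<'E'
from g import *
x0=.1575; q=over(G(x0),GY+np.pi/2); move_gripper(.045); to(G(x0),.075,q); to(G(x0),.049,q,.06)
move_gripper(0.,50); pause(.2); print("gap",read_finger_gap()); f0=np.array(read_ft_force())
x=x0; press=False
to(G(.108),.049,q,.06); x=.108; print("fx",(np.array(read_ft_force())[:2]-f0[:2])@GU)
while x>.094:
    x-=.0007; to(G(x),.049,q,.02); f=(np.array(read_ft_force())[:2]-f0[:2])@GU
    if f>7: press=True;break
e=np.array(read_eef_pos()); print("press",press,x,f,"gx",(e[:2]-GO)@GU,"gap",read_finger_gap())
pause(.5); print("f after",(np.array(read_ft_force())[:2]-f0[:2])@GU)
if press:
    to(G(.158),.049,q,.08); print("gap",read_finger_gap(),(np.array(read_ft_force())[:2]-f0[:2])@GU); move_gripper(.045); to(G(.158),.22,q)
over(G(.08),np.pi/2,.27); pause(.2); snap("wrist","g2"); print(read_time_s())
E
```

```text
gap 0.014085487662558092
fx -1.3249116970977934
press True 0.09469999999999988 7.398421265638166 gx 0.09867876023990545 gap 0.014284825979538422
f after 8.166961913099538
gap 0.014417139783961074 -0.9389046194676967
36.1667
```

View pics/g2.png

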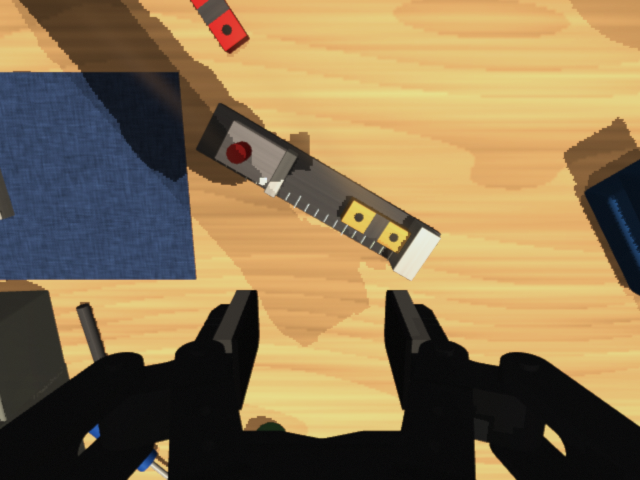

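The key now rests against the fixed jaw, and the jaw is open again with its post at (238,153). The pressing force was about 8 N. Next I take the key to the dust box.

```bash
cat >> g.py <<'E'
def post(y,check=True):
    "key in hand: lay it on the ledge at box y, push it through the flap, come back"
    xy=B(-.033,y); q=over(xy,BY+np.pi/2,.25); g=read_finger_gap(); print("gap at box",g)
    if g<.015: return False
    to(xy,.14,q,.15); to(xy,.088+.0255,q,.04); g=read_finger_gap(); move_gripper(.045); to(xy,.16,q,.15)
    r=B(-.085,y); to(r,.16,q,.2); move_gripper(0.,40); to(r,.088+.019+.005,q,.12); f0=np.array(read_ft_force())
    to(B(-.02,y),.112,q,.08); to(B(.013,y),.112,q,.04); f=np.array(read_ft_force())-f0; print("push F",f.round(1))
    to(B(.019,y),.112,q,.04); print("F end",(np.array(read_ft_force())-f0).round(1))
    to(B(-.05,y),.112,q,.12); to(B(-.05,y),.22,q,.2); return True
E
python3 - <<'E'
from g import *
g=grasp(G(.0275),GY,.010,.045)
print(post(-.013)); print(read_time_s())
over(B(-.06),np.pi/2,.32); pause(.2); snap("wrist","b1")
E
```

```text
gap 0.02033431199180824 0.02041225710092108 F [-0.19  0.84 -3.03]
gap at box 0.020071407264169977
push F [-0.8 -0.5 -0.7]
F end [-0.9  0.1  1. ]
True
49.7667
```

View pics/b1.png

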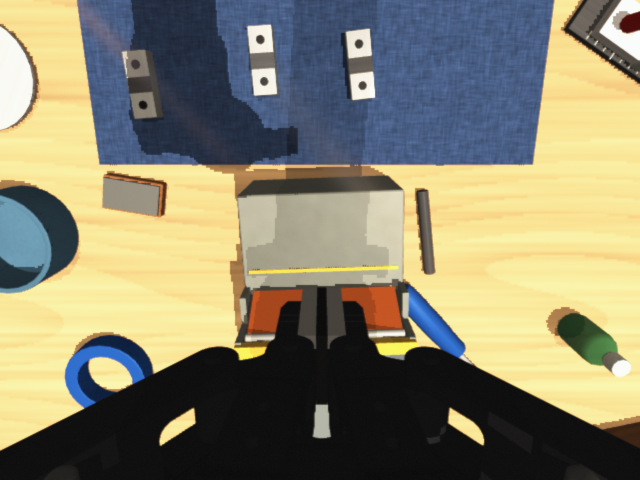

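The ledge is empty, the flap looks shut, and three steel keys remain at about (142,85), (262,60) and (360,65). I carry on with those.

```bash
sed -i 's/k\[5\]\[2\]>120/k[5][2]>70/; s/k\[5\]\[0\]<60/k[5][0]<120/' g.py; python3 - <<'E'
from g import *
for xy,y in [((.435,.042),.013),((.431,-.0465),-.039),((.452,-.160),.039)]:
    for t in range(2):
        k=find(xy); g=grasp(k[:2],k[2])
        if g>.015 and post(y): break
        print("RETRY")
    print(read_time_s())
over((.45,.2),np.pi/2,.3); pause(.2); im=snap("top"); cv2.imwrite("pics/t2.png",cv2.resize(im[60:330,220:500],None,fx=2.8,fy=2.2)[:,:,::-1])
E
```

```text
keys [(0.4513, -0.1581, np.float64(0.085), 63, 31, [24.0, 30.0, 165.0]), (0.4346, 0.0427, np.float64(0.116), 63, 23, [27.0, 24.0, 189.0]), (0.4308, -0.0457, np.float64(0.062), 63, 26, [25.0, 29.0, 175.0])]
gap 0.02051271427489744 0.020534015445252404 F [-0.03 -0.17 -1.29]
gap at box 0.020327653137179776
push F [ 0.  -0.6  0.2]
F end [-0.4  0.1 -1.1]
64.1417
keys [(0.4764, -0.135, np.float64(0.064), 65, 26, [25.0, 28.0, 176.0]), (0.4307, -0.0477, np.float64(0.063), 64, 23, [26.0, 27.0, 182.0])]
gap 0.02032119332554445 0.020447074142398762 F [-0.37  0.71 -2.35]
gap at box 0.020230782983865495
push F [ 0.8 -0.5 -0.7]
F end [ 1.5  0.4 -1.5]
77.8083
keys []Traceback (most recent call last):
  File "<stdin>", line 4, in <module>
  File "g.py", line 15, in find
    print("keys",ks); return min(ks,key=lambda k:np.hypot(k[0]-xy[0],k[1]-xy[1]))
                             ~~~^^^^^^^^^^^^^^^^^^^^^^^^^^^^^^^^^^^^^^^^^^^^^^^^^
ValueError: min() iterable argument is empty
```

The third steel key was knocked aside to about (0.476, -0.135). I look again from there.

```bash
python3 - <<'E'
from g import *
over((.42,-.11),np.pi/2,.29); pause(.2); p=camera_params("wrist"); im=snap("wrist","k3"); print(*keys_in(im,p),sep="\n")
print([(d["at"],d["confidence"],ray("w",d["at"],0,p).round(4)) for d in tip_of("wrist","steel_key")])
E
```

```text
(0.4769, -0.1368, np.float64(0.064), 65, 24, [25.0, 31.0, 173.0])
[([294.9, 243.3], 0.58, array([ 0.4758, -0.1365,  0.    ]))]
```

View pics/k3.png

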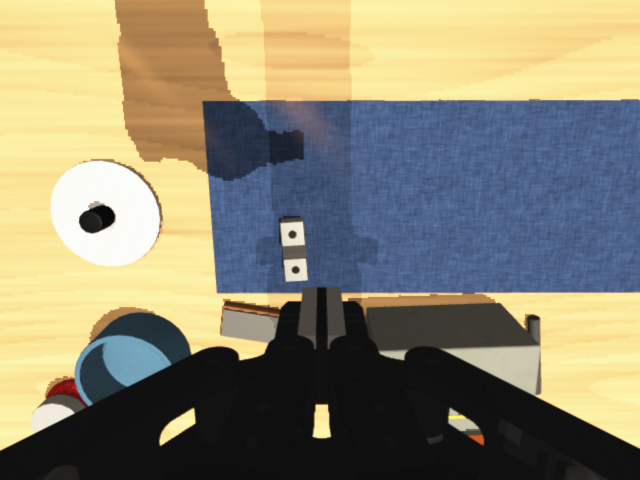

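The key lies at about (0.4765, -0.137), clear of the fingers and the file card. Next I post it and look at the cover and pot again.

```bash
cat >> g.py <<'E'
def circ(im,p,xy,z,mask):
    m=cv2.morphologyEx(mask,cv2.MORPH_OPEN,np.ones((3,3))); out=[]
    for c in cv2.findContours(m,cv2.RETR_EXTERNAL,cv2.CHAIN_APPROX_NONE)[0]:
        if len(c)<60: continue
        w=np.array([ray("w",q[0],z,p)[:2] for q in c],np.float32)*1000; (x,y),r=cv2.minEnclosingCircle(w)
        if 35<r<65 and np.hypot(x/1000-xy[0],y/1000-xy[1])<.08: out.append((round(x/1000,4),round(y/1000,4),round(r,1)))
    return out
E
python3 - <<'E'
from g import *
k=(.4767,-.1368,.064); g=grasp(k[:2],k[2])
print(post(.039) if g>.015 else "MISS",read_time_s())
move_gripper(.08)
out=[]
for n,xy,z,lo,hi in [("cover",(.443,-.317),.011,(0,0,150),(180,50,255)),("pot",(.6,-.299),.05,(90,40,0),(125,255,255))]:
    over((xy[0]-.075,xy[1]),np.pi/2,.27); pause(.2); p=camera_params("wrist"); im=snap("wrist")
    print(n,circ(im,p,xy,z,cv2.inRange(cv2.cvtColor(im,cv2.COLOR_RGB2HSV),lo,hi)),[ (d["confidence"],ray("w",d["at"],0,p).round(4)) for d in tip_of("wrist",n)])
    out.append(cv2.resize(im,(400,300)))
t=snap("top")[60:330,220:500]
cv2.imwrite("pics/c.png",np.vstack([np.hstack(out),cv2.resize(t,(800,300))[:, :]])[:,:,::-1]); print(read_time_s())
E
```

```text
gap 0.02057619113835174 0.020206766306997304 F [-0.17  0.13 -1.52]
gap at box 0.020631356409723037
push F [ 1.7 -0.5 -1. ]
F end [0.5 0.2 0.9]
True 92.525
cover [(0.4433, -0.3173, 51.6)] [(0.83, array([ 0.439 , -0.3149,  0.    ]))]
pot [(0.5934, -0.3008, 54.3)] [(0.73, array([ 0.6023, -0.298 ,  0.    ]))]
96.1167
```

View pics/c.png

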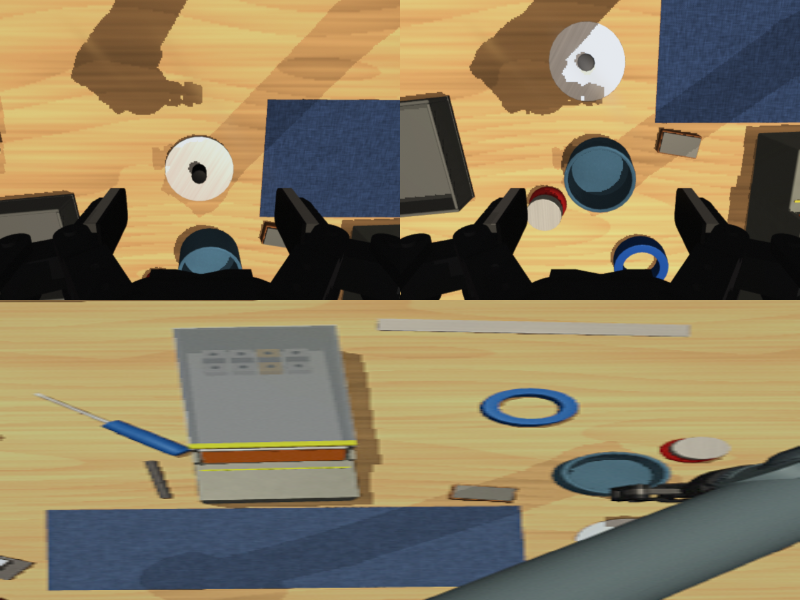

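All four keys show through the clear roof (display pixels 215–300, 362) and the flap is shut. Next I refine the pot centre by edge fit, then move the cover.

```bash
python3 - <<'E'
from g import *
import pickle
from scipy.ndimage import map_coordinates
V=pickle.load(open("v.pkl","rb")); t=np.linspace(0,2*np.pi,120,endpoint=False); C=np.c_[np.cos(t),np.sin(t)]
def fit(n,c0,rz):
    p,im=V[n]; g=cv2.GaussianBlur(im,(0,0),1).astype(float)
    G2=sum(np.hypot(cv2.Sobel(g[:,:,c],-1,1,0),cv2.Sobel(g[:,:,c],-1,0,1)) for c in range(3)); G2=np.minimum(G2,150)
    K=np.array(p["K"]);T=np.array(p["camera_from_world"]); b=[]
    for dx in np.arange(-.008,.0081,.0005):
        for dy in np.arange(-.008,.0081,.0005):
            s=0
            for r,z in rz:
                X=np.c_[C*r+np.array(c0)+[dx,dy],np.full(120,z)]; c=X@T[:3,:3].T+T[:3,3]; u=c@K.T; u=u[:,:2]/u[:,2:]
                s+=map_coordinates(G2,[u[:,1],u[:,0]],order=1).mean()
            b.append((s,round(c0[0]+dx,4),round(c0[1]+dy,4)))
    return sorted(b)[-3:]
for n in ("pot","cover"): print("pot in",n,fit(n,(.6,-.299),[(.05,.05),(.044,.05)]))
print("cover in cover",fit("cover",(.443,-.317),[(.052,.011)]))
c=(.4432,-.3172); q=over(c,np.pi/2); move_gripper(.05); to(c,.07,q); to(c,.034,q,.06); move_gripper(0.,60); g=read_finger_gap()
to(c,.06,q,.05); pause(.2); print("gap",g,read_finger_gap(),read_ft_force()); to(c,.2,q); print(read_finger_gap(),read_time_s())
E
```

```text
pot in pot [(np.float64(275.8840718270186), np.float64(0.599), np.float64(-0.3005)), (np.float64(276.19490707726004), np.float64(0.5985), np.float64(-0.3)), (np.float64(276.4231567055997), np.float64(0.5995), np.float64(-0.3005))]
pot in cover [(np.float64(272.3576300628995), np.float64(0.599), np.float64(-0.3005)), (np.float64(272.5608030945655), np.float64(0.5985), np.float64(-0.3)), (np.float64(272.71897848220124), np.float64(0.5985), np.float64(-0.3005))]
cover in cover [(np.float64(149.95500077337678), np.float64(0.4435), np.float64(-0.317)), (np.float64(149.95665948334548), np.float64(0.444), np.float64(-0.3175)), (np.float64(149.995708252173), np.float64(0.444), np.float64(-0.317))]
gap 0.019945412830097566 0.020182757401943235 [-0.05430697  0.77725735 -1.08670101]
0.02014801743371669 101.2167
```

```bash
python3 - <<'E'
from g import *
c=(.5985,-.3003); q=over(c,np.pi/2); print("gap",read_finger_gap()); to(c,.1,q,.12); pause(.2); f0=np.array(read_ft_force())
z=.09; to(c,z,q,.05)
while z>.0785:
    z-=.0015; to(c,z,q,.03); f=np.array(read_ft_force())-f0
    if np.linalg.norm(f)>6: break
print("z",z,read_eef_pos(),f,"gap",read_finger_gap())
ok=z<.0805
if ok: move_gripper(.05); to(c,.2,q)
over((.45,-.05),np.pi/2,.3); pause(.2); s=snap("side"); t=snap("top")
cv2.imwrite("pics/e.png",np.hstack([cv2.resize(s[120:240,310:470],(400,300)),cv2.resize(t[170:290,380:540],(400,300))])[:,:,::-1]); print(ok,read_time_s())
E
```

```text
gap 0.020046286117012438
z 0.07799999999999999 [ 0.59872419 -0.30054043  0.07874207] [0.67517231 0.42869868 2.72815729] gap 0.01976797733596589
True 108.9083
```

View pics/e.png

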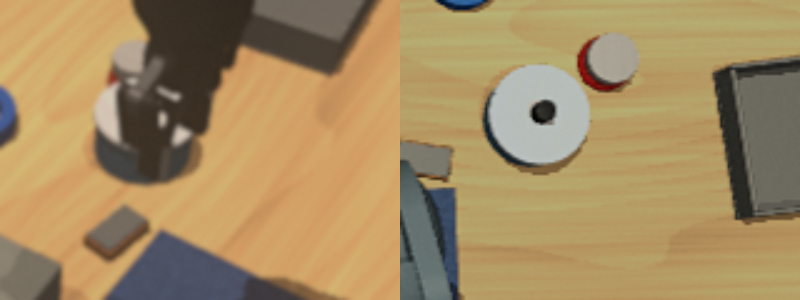

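The cover sits on the pot with no visible offset, but the gripper blocks part of the side view. I park the arm for one last check before handing in.

```bash
python3 - <<'E'
from g import *
over((.525,-.3),np.pi/2,.3); pause(.2); p=camera_params("wrist"); im=read_camera("wrist")
print("disc top at .055",circ(im,p,(.6,-.3),.055,cv2.inRange(cv2.cvtColor(im,cv2.COLOR_RGB2HSV),(0,0,140),(180,50,255))))
over((.25,.4),np.pi/2,.3); pause(.5); s=snap("side"); t=snap("top")
print([(d["at"],ray("top",d["at"],.048)[:2]) for d in tip_of("top","jaw_grip")])
cv2.imwrite("pics/f.png",np.hstack([cv2.resize(s[110:290,150:420],(400,300)),cv2.resize(t[80:320,140:480],(400,300))])[:,:,::-1]); print(read_time_s())
E
```

```text
disc top at .055 [(0.5987, -0.2991, 51.6)]
[([211.0, 295.9], array([0.4079209 , 0.27409359])), ([401.6, 156.4], array([ 0.75824869, -0.22255236])), ([272.7, 224.0], array([0.58759991, 0.11580176]))]
113.4833
```

View pics/f.png

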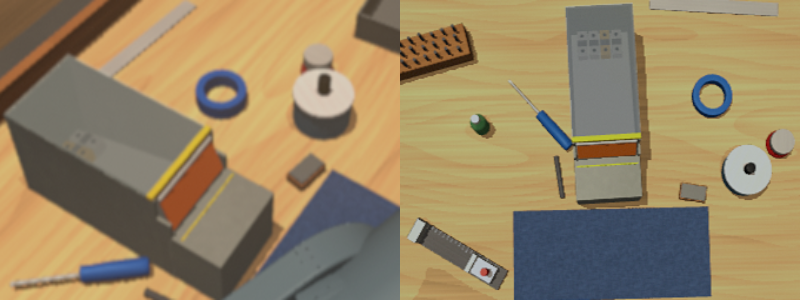

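The side and top views show four keys at the rear of the box, the flap shut, and the cover level and centred with its radius at disc height as expected. The gauge jaw is open and the other things have not moved. I hand in.

```bash
python3 -c "
from bench import *
print(read_joint_vel(),read_time_s()); sign_off()"
```

```text
[ 0.00121269 -0.00103699  0.00065977 -0.00091051  0.00026186  0.00098316
  0.00074265] 113.4833
the job is handed in; nothing more can be done
```

The job was handed in at about 113 s of the 210 s allowed, with every step done; sign-off gives no verdict.

- **Gauge check:** I laid the brass key lengthwise on the gauge. I pressed it against the fixed jaw with about 7–8 N at the wrist for 0.5 s, then slid the jaw back open to about 0.115 m and took the key off.
- **Keys:** I pushed the brass key and all three steel keys through the flap one by one. One steel key was knocked about 3.5 cm aside during the run, so I located it again and posted it as well.
- **Cover:** I set it on the rinse pot.

**Last checks:**
- **Box and bench:** The last pictures showed four keys at the rear of the box, the flap shut, the jaw open and the other things where they were.
- **Cover position:** The camera put the disc centre within about 1.5 mm of the pot centre. The contact height matched a seated cover to within about 1 mm.

**Disagreements:**
- **Gauge origin:** My camera estimate was about 3 mm off along the bed, going by where the jaw stopped on the key.
- **Pot outline:** A first outline fit of the pot was thrown off by its outer wall, so I used an edge fit of the rim instead.

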